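# Tip a good onion out of the scraps bin

## Task

A good onion was thrown into the steel scraps bin on the island. Raise the bin's stiff lid to about 60 degrees and leave it there, then tip the inner bucket out by its side handle until the bucket's front wall rests lightly on the rim of the white oven dish, and hold it so while the onion rolls into the dish. Then swing the bucket fully back level; leave the lid as it stands, the onion in the dish, and do not push the dish or the other things about.

Things in the scene. Friction and masses are not known exactly. Their poses are not given: they have to be found in the camera images.
- bin: Fixed stainless steel scraps bin, casing 136 deep x 170 wide x 160 mm high (back panel 195 mm). Origin: on the worktop. Own -x is the front (the side to which the bucket tips), +y the side on which the tilt handle sticks out, z up. The casing spans x -25 to +111 mm, y -85 to +85 mm. Its yaw varies by about 17 degrees around having its front towards world -y.
- lid (a joint): Angle of the lid, rad: 0 shut, grows as it is raised, limit 1.75. A flat steel lid 205 x 170 x 8 mm on a stiff hinge at the back of the bin: it stays where it is left; it takes about 6 to 9 N upward at its bar. It starts shut or a little ajar.
- lid_hinge (a point): Fixed point on the lid's hinge axis (axis along the bin's y), 115 mm behind the bin's origin (+x), 207 mm above the worktop.
- lid_bar (a point): Middle of the lid's round handle bar, 12 mm thick, 100 mm long along the bin's y, its centre 34 mm above the lid's top; with the lid shut it is 125 mm in front of the hinge (bin -x) and 42 mm above it.
- tilt (a joint): Tilt of the aluminium inner bucket (154 mm wide, open on top), rad: 0 is level (home, its stop), grows as it tips out to the front, limit 1.4. The stiff pivot stays where it is left: 4 to 7 N at the handle moves it. Its front wall meets the dish's rim somewhere between 1.08 and 1.20 rad, depending on where the dish stands; the onion starts to roll out above about 0.9 rad.
- pivot (a point): Fixed point on the bucket's pivot axis (axis along the bin's y), 30 mm in front of the bin's origin, 80 mm above the worktop.
- handle (a point): Grip point of the bucket's side handle: a round black rod 16 mm thick, 85 mm long along the bin's y, on the bin's +y side; this point is mid-rod, 55 mm outside the casing. At tilt 0 it is 90 mm behind (bin +x) and 100 mm above the pivot; it turns about the pivot with the bucket. Pinched from above, the rod can turn in the fingers.
- lip (a point): Middle of the bucket's front lip, the upper edge of its sloping front wall; at tilt 0 it is 78 mm in front of and 93 mm above the pivot. The front wall is a flat sheet 120 mm long, 154 mm wide, 4 mm thick, running from the pivot to the lip, leaning out 40 degrees from upright at tilt 0.
- onion: A round onion, 60 mm across, about 130 g, lying loose at the back of the bucket's floor. Origin at its centre.
- dish: Loose white oven dish standing on the worktop in front of the bin, 150 (its x) x 200 (its y) x 50 mm high, walls 8 mm, about 1.1 kg. Origin: centre of its underside. Its +x wall is the one nearest the bin; the bucket's front wall comes down on that wall's rim. Pressing on the rim with more than 25 N would chip it.
- butter_dish: Bystander: lidded white butter dish, 170 x 110 x 80 mm, origin under its centre.
- jug: Bystander: glass measuring jug, 104 mm across, 140 mm high, handle on its +y side, origin under its centre.
- servers: Bystander: pair of aluminium salad servers lying flat, 250 mm long, 14 mm high, origin under their middle.
Mind the look-alikes: they are no part of the job. Leave any green or pink look-alike of the dish alone.

How it is judged:
By the outcome, as a careful person would: the job done as asked, in the order asked, and still so for the second after the job is handed in, with the robot touching nothing.
It also fails if it takes over 58 s, if anything falls off the work surface, if the arm or the gripper's body presses on something with over 40 N, if the wrist force passes 120 N, or if a joint passes its speed limit or range.

## Robot

A 6-joint arm with a two-finger parallel gripper is mounted at the origin on the work surface. World frame = base frame: x ahead of the robot, y to its left, z up, the work surface at z = 0. Lengths are in m, angles in rad, forces in N, time in s.
With the tool pointing down it reaches from about 0.25 to 0.775 m from the base axis. Payload 4 kg.
Tool frame: the origin (TCP) lies midway between the tips of the shut fingers; the grasp point (between the pads) lies 19 mm behind it; z points along the fingers, y is the line along which they close (so a half turn about z gives the same grasp; the last joint's range is limited). The gripper opens to 94 mm and grips with 3 to 60 N. Pads are 16 mm wide; open, the fingers measure 119 mm over their backs; the gripper's body (75 mm by 177 mm) begins 78 mm behind the grasp point.
Start: joints at [-1.288, 0.087, 1.371, -0, 1.684, -0.103], TCP at [0.207, -0.51, 0.206] pointing down, gripper open.
Joint ranges: [-3.1, 3.1], [-0.76, 2.03], [0.27, 2.55], [-1.08, 4.22], [0.17, 2.65], [-2.57, 2.57]. Speed limits (rad/s): [2.79, 2.79, 3.14, 3.14, 3.14, 3.14].

## Interface

Orientations are given as [roll, pitch, yaw] about the fixed x, y, z axes, in that order (R = Rz(yaw) Ry(pitch) Rx(roll)).
In Python, from bench import robot gives the robot as it stands. The module is installed in compiled form; this text tells all that it offers.
- The arm moves only by the tool arm_command, never from a script. Its argument "targets" is a list of rows, each a list of 4 numbers: the shift along the world's x, y, z as a fraction of full scale, then the turn about the world's z as a fraction of full scale. A call has 1 to 8 rows; each row is the pose to reach, as a shift and turn from the pose commanded when the call began; what a row does not reach only later rows make up. Full scale, the value 1, is 0.5 m for a shift and 120 degrees for a turn. A row lasts 1/12 s, in which the tool goes at most 41.7 mm and 7.16 degrees, less where a joint would pass 70% of its speed; a pose out of reach is approached as far as the arm can. A call with a number of a shift or a turn outside -1 to 1 is refused whole. A call with a gripper value outside its range is refused whole. "claw" is the closure, from 0 (fully open) to 1 (shut), set as the call begins (left out, the last holds). The fingers move at their own pace and stop on an object; the grip force is fixed at half the most. Time passes only in rows, so rows that repeat a pose let the fingers close. It gives the time, the measured TCP pose, the force, the opening and the grip force at its end, in the units of the state.
- robot.get_obs(): the state, without advancing time (a new reading comes with each control period).
- robot.snapshot(name): name is "scene" or "top" or "wrist"; returns the picture (384x512x3 uint8, red, green, blue); there is no depth.
- robot.camera_info(name): a dict with "vfov" (degrees; the focal length in pixels is half the picture's height over the tangent of half this angle, whatever the lens; pixels are square), "cx", "cy" (the principal point, pixels), "extrinsics" (4x4, takes a point from camera to world coordinates); the wrist camera has in their place "T_tool_cam" (4x4, takes a point from camera to tool coordinates, whose origin is the TCP and whose axes are the flange's). Camera axes: x right, y up, looking along -z (the intrinsics and any distortion apply to the point x, -y, -z); pixel columns grow to the right and rows downward; lengths in m; the calibration is good to about 2 mm. A picture is of the moment at which its call begins: read the wrist's pose just before it. camera_info takes no time and is no camera call.
- robot.close_job(): hands the job in; it is judged then, once.
The state is a dict: "time": time; "joint_positions": joint angles; "qvel": joint speeds; "joint_torque": joint torques, N m; "tool_pos": TCP position; "ee_rot": TCP orientation; "wrist_force": force on the tool from outside, world axes, zero at the start; "wrist_torque": the same for the moment, N m; "width": finger opening in m; "finger_force": force on a finger pad.
Only numpy, scipy, OpenCV 4.12 (cv2) and the standard library are available. Lean on these libraries where they do the work, as an engineer would, in place of code of your own. Each camera call takes 0.05 s, during which the arm holds its last target. There are 200 camera calls.

## Working session

There is one attempt and no reset: what is moved stays moved. The work goes in short steps, Python scripts to look and compute and a tool call to move; the robot and the scene stay as the last step left them, time stands still between calls to the robot, and variables do not carry over. Pictures are saved under pics/ and viewed, at most 10 in all, crops included, and the job is handed in when it is done.

Besides the shell and the picture viewer there is one more tool, called after "Call:" as name(argument=value, ...) on one line, values as JSON. arm_command: Moves the arm, as the interface text tells. Shift numbers are shares of 0.5 m and turn numbers shares of 120 degrees, none past 1 either way. Its arguments: {"type":"object","properties":{"targets":{"type":"array"},"claw":{"type":"number"}},"required":["targets"]}

```bash
mkdir -p pics; python3 - <<'E'
from bench import robot
import cv2,numpy as np
for n in ("scene","top"):
    cv2.imwrite(f"pics/{n}0.png",robot.snapshot(n)[:,:,::-1])
np.set_printoptions(precision=4,suppress=True)
for n in ("scene","top","wrist"): print(n,robot.camera_info(n))
print(robot.get_obs())
E
```

```text
scene {'vfov': 43.06179674134896, 'cx': 257.2037850614455, 'cy': 195.49451352061433, 'extrinsics': array([[ 0.3226, -0.7976,  0.5097,  1.4693],
       [ 0.9464,  0.263 , -0.1874, -0.365 ],
       [ 0.0154,  0.5429,  0.8397,  1.7337],
       [ 0.    ,  0.    ,  0.    ,  1.    ]])}
top {'vfov': 44.16751353114894, 'cx': 246.13325699164585, 'cy': 195.27124992499708, 'extrinsics': array([[-0.0063,  0.9925, -0.1219,  0.2905],
       [-1.    , -0.0067, -0.0023, -0.0112],
       [-0.0031,  0.1219,  0.9925,  2.0685],
       [ 0.    ,  0.    ,  0.    ,  1.    ]])}
wrist {'vfov': 67.74326542783334, 'cx': 252.75876973366078, 'cy': 192.1940984572675, 'T_tool_cam': array([[ 0.0007,  0.9691,  0.2467,  0.0723],
       [ 1.    , -0.0008,  0.0004, -0.0007],
       [ 0.0006,  0.2467, -0.9691, -0.1781],
       [ 0.    ,  0.    ,  0.    ,  1.    ]])}
{'time': 0.1, 'joint_positions': array([-1.2881,  0.0879,  1.3721,  0.    ,  1.6836, -0.1031]), 'qvel': array([-0.0015, -0.0019, -0.0029,  0.0004,  0.0008, -0.0002]), 'joint_torque': array([  0.002 , -34.1253, -30.3302,   0.0719,   0.0304,  -0.0001]), 'tool_pos': array([ 0.2068, -0.5091,  0.2044]), 'ee_rot': array([-3.1396, -0.0002,  0.3857]), 'wrist_force': array([ 0.8262, -0.3012, -0.5515]), 'wrist_torque': array([0.0302, 0.0046, 0.1004]), 'finger_force': 0.0, 'width': 0.09382690863413139}
```

View pics/scene0.png

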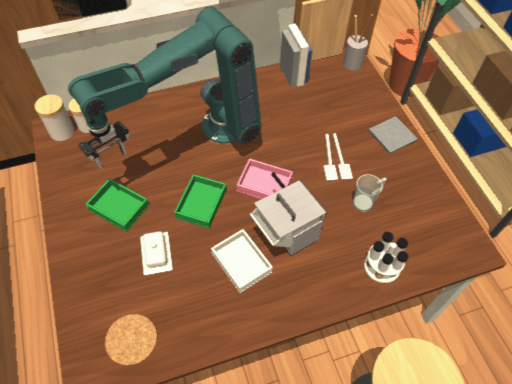

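View pics/top0.png

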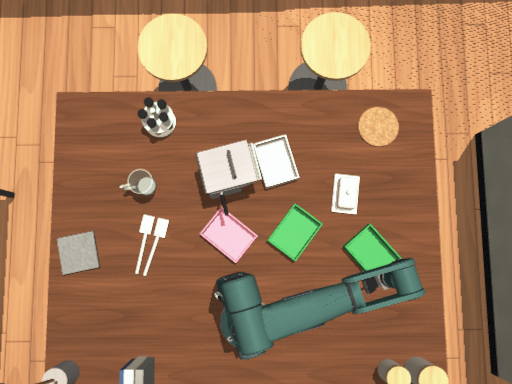

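Scene: the bin with its lid bar is at about (290,215) and the white dish at (242,260). Top: the bin is at (228,168), its lid bar at (231,165), the black side handle at (224,205) and the white dish at (277,162).
Look-alikes for the dish (top): pink (228,235), green (295,232) and (372,250), butter dish (346,193). I choose the white open one at (277,162), in front of the bin, and check it in a close crop.

```bash
python3 - <<'E'
import cv2
a=cv2.imread("pics/top0.png")[128:223,190:310]
b=cv2.imread("pics/scene0.png")[165:295,205:335]
cv2.imwrite("pics/topc.png",cv2.resize(a,None,fx=6,fy=6,interpolation=cv2.INTER_CUBIC))
cv2.imwrite("pics/scenec.png",cv2.resize(b,None,fx=4.5,fy=4.5,interpolation=cv2.INTER_CUBIC))
E
```

```text
(no output)
```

View pics/topc.png

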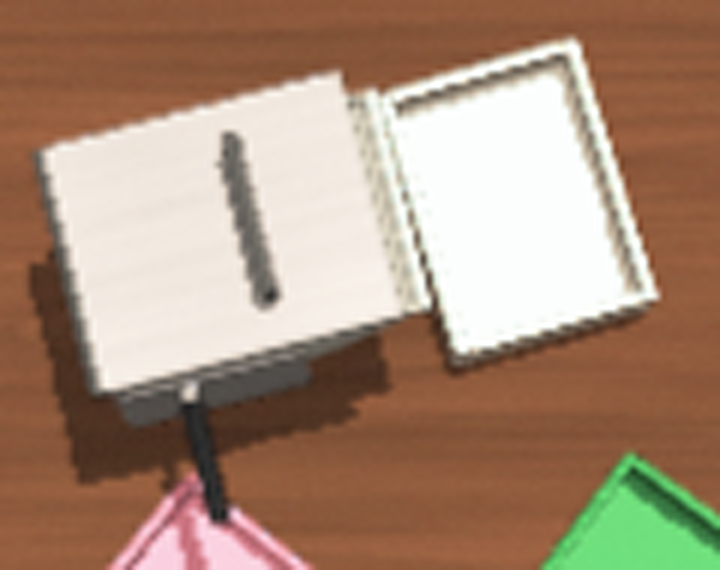

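View pics/scenec.png

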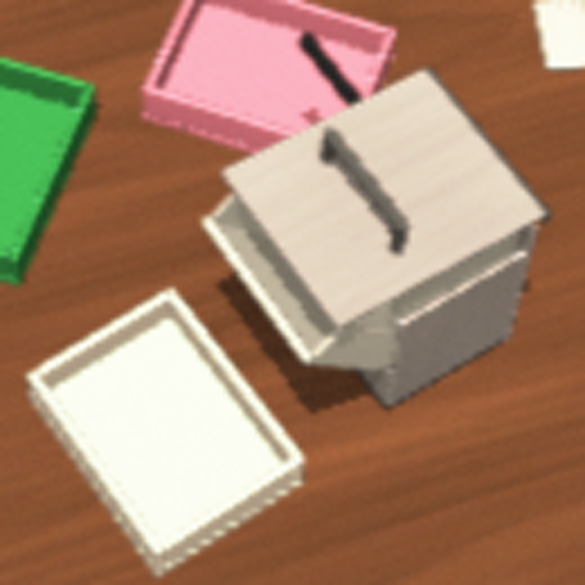

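The close crop confirms an open white dish directly in front of the bucket's lip. I can read the corners of lid, bar, lip, rod and dish clearly, so I fit the poses from both views.

```bash
cat > h.py <<'E'
import numpy as np
from bench import robot
from scipy.optimize import least_squares
np.set_printoptions(precision=4,suppress=True)
def proj(cam,P):
    i=robot.camera_info(cam); E=np.array(i["extrinsics"]); f=192/np.tan(np.radians(i["vfov"]/2))
    p=(np.atleast_2d(P)-E[:3,3])@E[:3,:3]
    return np.c_[i["cx"]-f*p[:,0]/p[:,2], i["cy"]+f*p[:,1]/p[:,2]]
def world(q,P):
    c,s=np.cos(q[2]),np.sin(q[2]); P=np.atleast_2d(P)
    return np.c_[q[0]+c*P[:,0]-s*P[:,1], q[1]+s*P[:,0]+c*P[:,1], P[:,2]]
E
cat > fit.py <<'E'
from h import *
T=lambda L:(np.array(L,float)+.5)/6-.5+[190,128]
S=lambda L:(np.array(L,float)+.5)/4.5-.5+[205,165]
def lidp(P,a):  # bin coords at lid 0 -> rotated about hinge
    P=np.array(P,float); h=np.array([.115,0,.207]); d=P-h; c,s=np.cos(a),np.sin(a)
    # raise: front (-x) goes up
    return np.c_[d[:,0]*c+d[:,2]*s, d[:,1], -d[:,0]*s+d[:,2]*c]+h
bar=[[-.01,-.05,.249],[-.01,.05,.249]]
fix=[[.06,.1825,.18],[-.108,-.077,.173],[-.108,.077,.173]]
tb,tf=T([(231,137),(266,296)]),T([(219,515),(378,92),(430,308)])
sb,sf=S([(330,143),(402,228)])[::-1],S([(308,40),(308,362),(205,220)])
lt,ls=T([(340,72),(398,318),(42,152),(100,392)]),S([(333,325),(225,173),(548,215),(430,70)])
def res(q):
    a=q[3]; lp=[[q[4],-.085,.215],[q[4],.085,.215],[q[5],-.085,.215],[q[5],.085,.215]]
    B=world(q,lidp(bar,a));F=world(q,fix);L=world(q,lidp(lp,a))
    return np.r_[proj("top",B)-tb,proj("top",F)-tf,proj("top",L)-lt,proj("scene",B)-sb,proj("scene",F)-sf,proj("scene",L)-ls].ravel()
r=least_squares(res,[.5,0,1.5,.05,-.09,.115],loss="soft_l1")
print("bin",r.x,"yawdeg",np.degrees(r.x[2]));print(res(r.x).reshape(-1,2).T.round(1))
q=r.x
print("handle",world(q,[.06,.14,.18]),"bar",world(q,lidp([[-.01,0,.249]],q[3])),"hinge",world(q,[.115,0,.207]),"pivot",world(q,[-.03,0,.08]))
D=[[.075,-.1,.05],[-.075,-.1,.05],[-.075,.1,.05],[.075,.1,.05]]
dt=T([(383,98),(578,40),(657,296),(455,358)]); ds=S([(302,460),(158,562),(28,380),(172,291)])
rd=least_squares(lambda d:np.r_[proj("top",world(d,D))-dt,proj("scene",world(d,D))-ds].ravel(),[.5,-.2,1.5],loss="soft_l1")
print("dish",rd.x,np.degrees(rd.x[2]));print(rd.fun.reshape(-1,2).T.round(1))
c,s=np.cos(q[2]),np.sin(q[2]);
d=world(rd.x,[[.075,-.1,.05],[.075,.1,.05]])-[q[0],q[1],0]
print("dish near rim in bin frame",np.c_[d[:,0]*c+d[:,1]*s,-d[:,0]*s+d[:,1]*c])
E
python3 fit.py
```

```text
bin [ 0.6393  0.0568  1.8002  0.0306 -0.0874  0.1167] yawdeg 103.14102612357182
[[ 0.7  0.8  0.1 -0.9 -0.6 -0.   0.4 -0.  -0.2 -0.6 -0.1 -0.1 -0.1  0.3
   1.2 -0.3  0.  -0.3]
 [ 0.2 -1.8  0.5  0.   0.2 -0.2 -0.2 -1.4 -0.4  0.2 -1.2 -0.1 -0.3 -0.2
   0.6 -0.7 -0.1 -0.6]]
handle [[0.4893 0.0834 0.18  ]] bar [[0.6412 0.0484 0.2528]] hinge [[0.6131 0.1688 0.207 ]] pivot [[0.6461 0.0276 0.08  ]]
dish [ 0.6928 -0.1375  1.8522] 106.12232117044528
[[-0.5 -0.   0.4  0.8  0.8 -0.3 -0.4 -0.1]
 [-1.  -0.9 -0.2 -0.8  0.  -1.3 -1.3 -0.8]]
dish near rim in bin frame [[-0.1213 -0.1039]
 [-0.1317  0.0958]]
```

Both fits agree with the description: residuals are about 1 px and the lid is ajar by about 0.03 rad. The near rim is 121–132 mm in front of the origin, which gives contact at about 1.13 rad. Moving above the lid bar, with the fingers closing along the bin's x (turn −9°).

Call:
arm_command(targets=[[0.37, 0.47, 0.2, -0.075], [0.37, 0.47, 0.2, -0.075], [0.37, 0.47, 0.2, -0.075], [0.37, 0.47, 0.2, -0.075], [0.37, 0.47, 0.2, -0.075], [0.37, 0.47, 0.2, -0.075], [0.37, 0.47, 0.2, -0.075], [0.37, 0.47, 0.2, -0.075]], claw=0.3)

```text
time: 0.77
tool_pos: [0.3938, -0.2716, 0.307]
ee_rot: [3.141, -0.002, 0.232]
wrist_force: [-1.1, 0.1, 0.0]
width: 0.0658
finger_force: 0.0
```

Call:
arm_command(targets=[[0.494, 0.64, 0, 0], [0.494, 0.64, 0, 0], [0.494, 0.64, 0, 0], [0.494, 0.64, 0, 0], [0.494, 0.64, 0, 0], [0.494, 0.64, 0, 0], [0.494, 0.64, 0, 0], [0.494, 0.64, 0, 0]])

```text
time: 1.43
tool_pos: [0.5963, -0.0087, 0.3049]
ee_rot: [-3.142, 0.001, 0.229]
wrist_force: [0.6, -0.5, 0.3]
width: 0.0657
finger_force: 0.0
```

Call:
arm_command(targets=[[0, 0, 0, 0], [0, 0, 0, 0]])

```text
time: 1.6
tool_pos: [0.5961, -0.0088, 0.3034]
ee_rot: [-3.141, 0.004, 0.233]
wrist_force: [-1.0, -0.1, -0.1]
width: 0.0657
finger_force: 0.0
```

Call:
arm_command(targets=[[0.09, 0.114, 0, 0], [0.09, 0.114, 0, 0], [0.09, 0.114, 0, 0], [0.09, 0.114, 0, 0]])

```text
time: 1.93
tool_pos: [0.6404, 0.0457, 0.3044]
ee_rot: [3.141, 0.002, 0.229]
wrist_force: [0.9, 0.0, 0.2]
width: 0.0655
finger_force: 0.0
```

```bash
cat >> h.py <<'E'
from scipy.spatial.transform import Rotation as Ro
def wproj(o,P):
    i=robot.camera_info("wrist"); M=np.eye(4); M[:3,:3]=Ro.from_euler("xyz",o["ee_rot"]).as_matrix(); M[:3,3]=o["tool_pos"]
    E=M@np.array(i["T_tool_cam"]); f=192/np.tan(np.radians(i["vfov"]/2)); p=(np.atleast_2d(P)-E[:3,3])@E[:3,:3]
    return np.c_[i["cx"]-f*p[:,0]/p[:,2], i["cy"]+f*p[:,1]/p[:,2]]
Q=np.array([.6393,.0568,1.8002])
E
python3 - <<'E'
from h import *
import cv2
o=robot.get_obs(); im=np.ascontiguousarray(robot.snapshot("wrist")[:,:,::-1]); print(o["tool_pos"],o["ee_rot"])
a=.0306;c,s=np.cos(a),np.sin(a)
bar=[[.115-.125*c+.042*s,y,.207+.125*s+.042*c] for y in(-.05,.05)]
for P in bar+[[.06,.0975,.18],[.06,.1825,.18],[-.108,-.077,.173],[-.108,.077,.173]]:
    u=wproj(o,world(Q,P))[0]; print(u); cv2.drawMarker(im,(int(round(u[0])),int(round(u[1]))),(0,0,255),0,12,1)
cv2.imwrite("pics/w1.png",im)
E
```

```text
[0.6404 0.0457 0.3044] [3.1413 0.0024 0.2288]
[250.9106 146.0431]
[251.0835 260.3041]
[192.8804 267.3386]
[196.4359 329.0006]
[346.7075 112.8135]
[335.9842 248.6513]
```

View pics/w1.png

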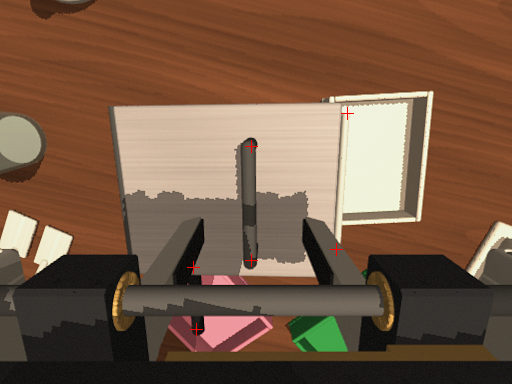

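The wrist view shows the bar at column 250 (rows 142–264) and the rod at about (196,325), each within about 2 px of prediction. Descending and gripping the bar.

Call:
arm_command(targets=[[0.002, 0.005, -0.06, 0], [0.002, 0.005, -0.1, 0], [0.002, 0.005, -0.13, 0], [0.002, 0.005, -0.13, 0]])

```text
time: 2.32
tool_pos: [0.6391, 0.0466, 0.2369]
ee_rot: [-3.141, 0.007, 0.226]
wrist_force: [-0.3, -0.4, -0.2]
width: 0.0657
finger_force: 0.0
```

Call:
arm_command(targets=[[0, 0, 0, 0], [0, 0, 0, 0], [0, 0, 0, 0], [0, 0, 0, 0], [0, 0, 0, 0], [0, 0, 0, 0]], claw=1.0)

```text
time: 2.82
tool_pos: [0.6419, 0.0487, 0.2413]
ee_rot: [3.141, -0.001, 0.229]
wrist_force: [-0.0, -0.0, 1.1]
width: 0.0291
finger_force: 0.0
```

```bash
python3 - <<'E'
from h import *
o=robot.get_obs(); print(o["tool_pos"],o["ee_rot"])
ux,uy=np.cos(Q[2]),np.sin(Q[2]); r=np.hypot(.125,.042); a0=.0306+np.arctan2(.042,.125)
for d in (5,10,15,20,25,30,35,40,45,50,55,60):
    a=np.radians(d)+a0-.0306; fx=r*(np.cos(a0)-np.cos(a)); z=r*(np.sin(a)-np.sin(a0))
    print(d,np.array([fx*ux,fx*uy,z])/.5)
E
```

```text
[0.6419 0.0487 0.2413] [ 3.1411 -0.0013  0.2287]
5 [-0.0013  0.0054  0.0139]
10 [-0.0036  0.0153  0.0345]
15 [-0.0063  0.0268  0.0542]
20 [-0.0094  0.04    0.0728]
25 [-0.0128  0.0548  0.0902]
30 [-0.0166  0.0709  0.1061]
35 [-0.0206  0.0883  0.1206]
40 [-0.025   0.1069  0.1334]
45 [-0.0295  0.1265  0.1446]
50 [-0.0343  0.147   0.1539]
55 [-0.0393  0.1682  0.1614]
60 [-0.0444  0.1899  0.1669]
```

Call:
arm_command(targets=[[0, 0, 0, 0], [0, 0, 0, 0], [0, 0, 0, 0], [0, 0, 0, 0], [0, 0, 0, 0], [0, 0, 0, 0]])

```text
time: 3.32
tool_pos: [0.6416, 0.0494, 0.2405]
ee_rot: [-3.141, 0.0, 0.229]
wrist_force: [-0.0, 1.7, -0.5]
width: 0.0107
finger_force: 30.0
```

Call:
arm_command(targets=[[0, 0.002, 0.006, 0], [-0.001, 0.005, 0.014, 0], [-0.0025, 0.01, 0.024, 0], [-0.0036, 0.0153, 0.0345, 0], [-0.005, 0.021, 0.0445, 0], [-0.0063, 0.0268, 0.0542, 0], [-0.008, 0.033, 0.0637, 0], [-0.0094, 0.04, 0.0728, 0]])

```text
time: 3.98
tool_pos: [0.6366, 0.0692, 0.2769]
ee_rot: [-3.141, 0.001, 0.229]
wrist_force: [1.9, 0.5, -10.6]
width: 0.0107
finger_force: 30.0
```

Call:
arm_command(targets=[[-0.0017, 0.0072, 0.0089, 0], [-0.0034, 0.0148, 0.0174, 0], [-0.0053, 0.0227, 0.0255, 0], [-0.0072, 0.0309, 0.0333, 0], [-0.0092, 0.0395, 0.0408, 0], [-0.0112, 0.0483, 0.0478, 0], [-0.0134, 0.0575, 0.0544, 0], [-0.0156, 0.0669, 0.0606, 0]])

```text
time: 4.65
tool_pos: [0.6287, 0.1017, 0.3079]
ee_rot: [3.14, 0.001, 0.227]
wrist_force: [-1.2, -3.8, -10.2]
width: 0.0111
finger_force: 30.0
```

Call:
arm_command(targets=[[-0.0022, 0.0097, 0.0058, 0], [-0.0045, 0.0196, 0.0112, 0], [-0.0069, 0.0298, 0.016, 0], [-0.0093, 0.0401, 0.0205, 0], [-0.0118, 0.0507, 0.0244, 0], [-0.0143, 0.0613, 0.028, 0], [-0.0168, 0.0721, 0.0309, 0], [-0.0194, 0.083, 0.0335, 0]])

```text
time: 5.32
tool_pos: [0.6189, 0.142, 0.3263]
ee_rot: [3.138, -0.001, 0.226]
wrist_force: [-0.6, -7.9, -7.4]
width: 0.011
finger_force: 30.0
```

Call:
arm_command(targets=[[0, 0, 0, 0], [0, 0, 0, 0], [0, 0, 0, 0]])

```text
time: 5.57
tool_pos: [0.6186, 0.1433, 0.3267]
ee_rot: [3.14, -0.001, 0.228]
wrist_force: [-1.6, -4.5, -4.7]
width: 0.0109
finger_force: 30.0
```

Call:
arm_command(targets=[[0, 0, 0, 0], [0, 0, 0, 0], [0, 0, 0, 0], [0, 0, 0, 0], [0, 0, 0, 0]], claw=0.72)

```text
time: 5.98
tool_pos: [0.6196, 0.1443, 0.3254]
ee_rot: [-3.141, -0.003, 0.229]
wrist_force: [0.2, -1.3, -0.3]
width: 0.0267
finger_force: 0.0
```

Call:
arm_command(targets=[[0, 0, 0.03, 0], [0, 0, 0.08, 0], [0, 0, 0.14, 0], [0, 0, 0.2, 0], [0, 0, 0.2, 0]])

```text
time: 6.4
tool_pos: [0.6198, 0.1441, 0.4318]
ee_rot: [3.141, -0.013, 0.229]
wrist_force: [0.3, 0.7, 1.6]
width: 0.0264
finger_force: 0.0
```

```bash
python3 - <<'E'
from h import *
import cv2
im=np.ascontiguousarray(robot.snapshot("scene")[:,:,::-1]);o=robot.get_obs();print(o["tool_pos"],o["ee_rot"])
for d in (55,60,65):
  a=np.radians(d);c,s=np.cos(a),np.sin(a)
  for y in(-.085,.085):
    u=proj("scene",world(Q,[.115-.202*c+.008*s,y,.207+.202*s+.008*c]))[0];print(d,u)
    if d==60: cv2.circle(im,(int(round(u[0])),int(round(u[1]))),1,(0,0,255),-1)
cv2.imwrite("pics/s1.png",cv2.resize(im[120:290,200:360],None,fx=3.5,fy=3.5,interpolation=cv2.INTER_CUBIC))
E
```

```text
[0.6199 0.1441 0.4291] [ 3.141  -0.0099  0.2292]
55 [305.8379 202.1676]
55 [277.5636 166.5917]
60 [309.8956 198.6893]
60 [281.3858 163.2116]
65 [314.0981 195.3282]
65 [285.3687 159.9722]
```

View pics/s1.png

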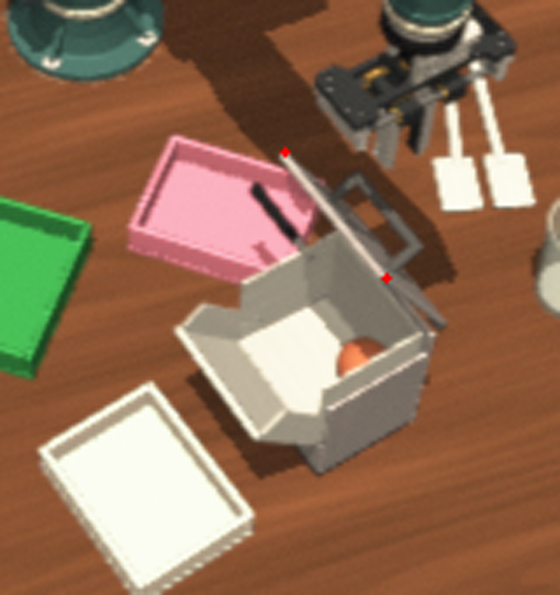

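Lid rests at 60° (its far edge lies on the predicted points), and the onion is at the back of the bucket at (360,355) in the crop. Next is the side handle, gripped a little outside mid-rod for clearance from the lid.

Call:
arm_command(targets=[[-0.296, -0.13, 0, 0], [-0.296, -0.13, 0, 0], [-0.296, -0.13, 0, 0], [-0.296, -0.13, 0, 0], [-0.296, -0.13, -0.07, 0], [-0.296, -0.13, -0.15, 0], [-0.296, -0.13, -0.23, 0], [-0.296, -0.13, -0.3, 0]], claw=0.35)

```text
time: 7.12
tool_pos: [0.4699, 0.0787, 0.2702]
ee_rot: [-3.141, 0.002, 0.229]
wrist_force: [-0.3, 0.9, 0.4]
width: 0.0607
finger_force: 0.0
```

Call:
arm_command(targets=[[0, 0, -0.05, 0], [0, 0, -0.1, 0], [0, 0, -0.1, 0], [0, 0, -0.1, 0]])

```text
time: 7.45
tool_pos: [0.4699, 0.0788, 0.2218]
ee_rot: [-3.141, 0.005, 0.229]
wrist_force: [0.0, 0.5, 0.6]
width: 0.0609
finger_force: 0.0
```

```bash
python3 - <<'E'
from h import *
import cv2
o=robot.get_obs(); im=np.ascontiguousarray(robot.snapshot("wrist")[:,:,::-1]); print(o["tool_pos"],o["ee_rot"],world(Q,[.06,.158,.18]))
for y in (.0975,.14,.1825):
    u=wproj(o,world(Q,[.06,y,.18]))[0]; print(u); cv2.drawMarker(im,(int(round(u[0])),int(round(u[1]))),(0,0,255),0,12,1)
cv2.imwrite("pics/w2.png",im)
E
```

```text
[0.4699 0.0788 0.2218] [-3.1406  0.0048  0.2288] [[0.4718 0.0793 0.18  ]]
[253.942  132.4009]
[253.8798 187.339 ]
[253.8233 237.3121]
```

View pics/w2.png

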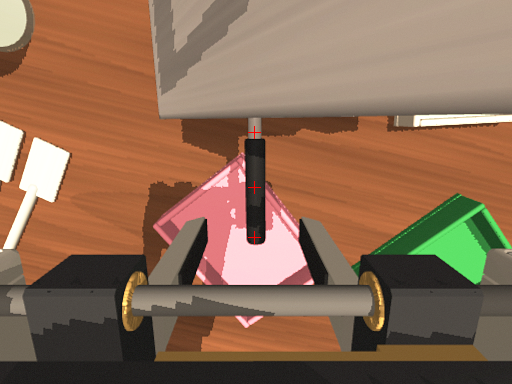

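The rod is centred between the fingers at column 255 (rows 139–243), within 6 px of prediction along its own length, which is harmless. Descending and gripping.

Call:
arm_command(targets=[[0.002, 0, -0.05, 0], [0.002, 0, -0.09, 0], [0.002, 0, -0.112, 0], [0.002, 0, -0.112, 0]])

```text
time: 7.83
tool_pos: [0.4719, 0.0787, 0.1669]
ee_rot: [-3.141, 0.002, 0.229]
wrist_force: [0.5, -0.7, 0.1]
width: 0.0611
finger_force: 0.0
```

Call:
arm_command(targets=[[0, 0, 0, 0], [0, 0, 0, 0], [0, 0, 0, 0], [0, 0, 0, 0], [0, 0, 0, 0], [0, 0, 0, 0], [0, 0, 0, 0], [0, 0, 0, 0]], claw=1.0)

```text
time: 8.5
tool_pos: [0.4729, 0.0774, 0.1682]
ee_rot: [3.138, -0.0, 0.228]
wrist_force: [1.5, -4.5, 0.5]
width: 0.015
finger_force: 30.0
```

Call:
arm_command(targets=[[0, 0, 0, 0], [0, 0, 0, 0], [0, 0, 0, 0]])

```text
time: 8.75
tool_pos: [0.4729, 0.0775, 0.1682]
ee_rot: [3.139, -0.0, 0.228]
wrist_force: [1.5, -5.1, 0.4]
width: 0.0151
finger_force: 30.0
```

```bash
cat > arc.py <<'E'
from h import *
import sys
# shares from tilt a to b in n rows
a,b,n=float(sys.argv[1]),float(sys.argv[2]),int(sys.argv[3])
r=np.hypot(.09,.1);p0=np.arctan2(.1,.09);ux,uy=np.cos(Q[2]),np.sin(Q[2])
for i in range(1,n+1):
    t=a+(b-a)*i/n; dx=r*(np.cos(p0+t)-np.cos(p0+a)); dz=r*(np.sin(p0+t)-np.sin(p0+a))
    print(f"[{dx*ux/.5:.4f}, {dx*uy/.5:.4f}, {dz/.5:.4f}, 0],",end=" " if i%8 else "\n")
print()
E
for s in "0 .3 8" ".3 .6 8" ".6 .85 8" ".85 1.0 8" "1.0 1.16 16"; do echo $s; python3 arc.py $s; done; python3 -c "
from bench import robot
o=robot.get_obs();print(o['joint_positions'],o['tool_pos'])"
```

```text
0 .3 8
[0.0017, -0.0074, 0.0066, 0], [0.0035, -0.0151, 0.0129, 0], [0.0054, -0.0230, 0.0189, 0], [0.0073, -0.0311, 0.0247, 0], [0.0092, -0.0394, 0.0300, 0], [0.0112, -0.0479, 0.0351, 0], [0.0132, -0.0565, 0.0399, 0], [0.0153, -0.0654, 0.0443, 0],

.3 .6 8
[0.0021, -0.0090, 0.0041, 0], [0.0042, -0.0181, 0.0078, 0], [0.0064, -0.0274, 0.0111, 0], [0.0086, -0.0368, 0.0141, 0], [0.0108, -0.0463, 0.0168, 0], [0.0130, -0.0558, 0.0190, 0], [0.0153, -0.0655, 0.0209, 0], [0.0176, -0.0752, 0.0224, 0],

.6 .85 8
[0.0019, -0.0081, 0.0010, 0], [0.0038, -0.0163, 0.0017, 0], [0.0057, -0.0245, 0.0022, 0], [0.0076, -0.0327, 0.0024, 0], [0.0095, -0.0408, 0.0023, 0], [0.0114, -0.0490, 0.0020, 0], [0.0134, -0.0572, 0.0014, 0], [0.0153, -0.0653, 0.0005, 0],

.85 1.0 8
[0.0011, -0.0049, -0.0006, 0], [0.0023, -0.0097, -0.0014, 0], [0.0034, -0.0146, -0.0022, 0], [0.0045, -0.0194, -0.0031, 0], [0.0057, -0.0242, -0.0041, 0], [0.0068, -0.0290, -0.0052, 0], [0.0079, -0.0338, -0.0064, 0], [0.0090, -0.0385, -0.0077, 0],

1.0 1.16 16
[0.0006, -0.0025, -0.0007, 0], [0.0012, -0.0050, -0.0015, 0], [0.0018, -0.0075, -0.0022, 0], [0.0023, -0.0101, -0.0030, 0], [0.0029, -0.0125, -0.0039, 0], [0.0035, -0.0150, -0.0047, 0], [0.0041, -0.0175, -0.0056, 0], [0.0047, -0.0200, -0.0065, 0],
[0.0052, -0.0224, -0.0074, 0], [0.0058, -0.0249, -0.0084, 0], [0.0064, -0.0273, -0.0094, 0], [0.0069, -0.0298, -0.0104, 0], [0.0075, -0.0322, -0.0114, 0], [0.0081, -0.0346, -0.0125, 0], [0.0086, -0.0370, -0.0135, 0], [0.0092, -0.0394, -0.0146, 0],

[ 0.04593411 -0.06152889  1.59486842 -0.00261879  1.60737353  1.38875341] [0.47286096 0.07747691 0.16820386]
```

Call:
arm_command(targets=[[0.0017, -0.0074, 0.0066, 0], [0.0035, -0.0151, 0.0129, 0], [0.0054, -0.023, 0.0189, 0], [0.0073, -0.0311, 0.0247, 0], [0.0092, -0.0394, 0.03, 0], [0.0112, -0.0479, 0.0351, 0], [0.0132, -0.0565, 0.0399, 0], [0.0153, -0.0654, 0.0443, 0]])

```text
time: 9.42
tool_pos: [0.4795, 0.0501, 0.1894]
ee_rot: [-3.132, -0.0, 0.232]
wrist_force: [0.7, 8.7, -2.0]
width: 0.0153
finger_force: 30.0
```

Call:
arm_command(targets=[[0.0021, -0.009, 0.0041, 0], [0.0042, -0.0181, 0.0078, 0], [0.0064, -0.0274, 0.0111, 0], [0.0086, -0.0368, 0.0141, 0], [0.0108, -0.0463, 0.0168, 0], [0.013, -0.0558, 0.019, 0], [0.0153, -0.0655, 0.0209, 0], [0.0176, -0.0752, 0.0224, 0]])

```text
time: 10.08
tool_pos: [0.4887, 0.013, 0.2042]
ee_rot: [-3.132, -0.004, 0.233]
wrist_force: [-1.9, 8.7, 8.5]
width: 0.0156
finger_force: 30.0
```

Call:
arm_command(targets=[[0, 0, 0, 0], [0, 0, 0, 0]])

```text
time: 10.25
tool_pos: [0.4891, 0.0117, 0.2043]
ee_rot: [-3.135, -0.004, 0.231]
wrist_force: [-1.4, 6.2, 7.1]
width: 0.0152
finger_force: 30.0
```

Call:
arm_command(targets=[[0.0019, -0.0081, 0.001, 0], [0.0038, -0.0163, 0.0017, 0], [0.0057, -0.0245, 0.0022, 0], [0.0076, -0.0327, 0.0024, 0], [0.0095, -0.0408, 0.0023, 0], [0.0114, -0.049, 0.002, 0], [0.0134, -0.0572, 0.0014, 0], [0.0153, -0.0653, 0.0005, 0]])

```text
time: 10.92
tool_pos: [0.497, -0.0208, 0.2038]
ee_rot: [-3.135, -0.004, 0.232]
wrist_force: [-0.6, 6.5, 5.7]
width: 0.0154
finger_force: 30.0
```

Call:
arm_command(targets=[[0.0011, -0.0049, -0.0006, 0], [0.0023, -0.0097, -0.0014, 0], [0.0034, -0.0146, -0.0022, 0], [0.0045, -0.0194, -0.0031, 0], [0.0057, -0.0242, -0.0041, 0], [0.0068, -0.029, -0.0052, 0], [0.0079, -0.0338, -0.0064, 0], [0.009, -0.0385, -0.0077, 0]])

```text
time: 11.58
tool_pos: [0.5016, -0.0404, 0.1998]
ee_rot: [-3.136, -0.004, 0.231]
wrist_force: [-0.4, 3.6, 5.5]
width: 0.0148
finger_force: 30.0
```

Call:
arm_command(targets=[[0, 0, 0, 0], [0, 0, 0, 0]])

```text
time: 11.75
tool_pos: [0.5019, -0.0417, 0.1993]
ee_rot: [-3.139, -0.004, 0.23]
wrist_force: [0.9, 4.5, 5.4]
width: 0.015
finger_force: 30.0
```

```bash
python3 - <<'E'
from h import *
import cv2
im=np.ascontiguousarray(robot.snapshot("scene")[:,:,::-1]);o=robot.get_obs();print(o["tool_pos"])
cv2.imwrite("pics/s2.png",cv2.resize(im[150:300,190:340],None,fx=4,fy=4,interpolation=cv2.INTER_CUBIC))
for t in (.9,.95,1.0,1.05,1.1):
    a=np.radians(40)+t; P=[[-.03-.12*np.sin(a),y,.08+.12*np.cos(a)] for y in (-.077,.077)]
    print(t,((proj("scene",world(Q,P))-[190,150]+.5)*4-.5).ravel())
E
```

```text
[ 0.5019 -0.0419  0.1993]
0.9 [291.1753 448.9893 206.1577 325.0515]
0.95 [291.3024 451.5749 206.5107 327.8778]
1.0 [291.699  453.9827 207.1252 330.536 ]
1.05 [292.3619 456.2078 207.9975 333.0206]
1.1 [293.287  458.2462 209.1232 335.3266]
```

View pics/s2.png

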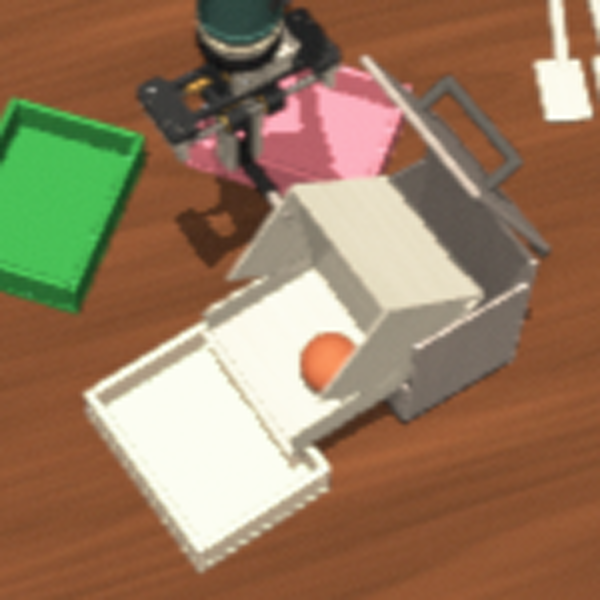

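The bucket is at about 1.0 rad with the onion at (328,362), low on the front wall, and the lip is just above the dish's near wall. Creeping down now and watching the force.

Call:
arm_command(targets=[[0.0006, -0.0025, -0.0007, 0], [0.0012, -0.005, -0.0015, 0], [0.0018, -0.0075, -0.0022, 0], [0.0023, -0.0101, -0.003, 0], [0.0029, -0.0125, -0.0039, 0], [0.0035, -0.015, -0.0047, 0], [0.0035, -0.015, -0.0047, 0]])

```text
time: 12.38
tool_pos: [0.5039, -0.05, 0.1964]
ee_rot: [-3.14, -0.004, 0.23]
wrist_force: [4.0, 4.3, 3.6]
width: 0.0148
finger_force: 30.0
```

Call:
arm_command(targets=[[0.0006, -0.0025, -0.0009, 0], [0.0012, -0.005, -0.0018, 0], [0.0012, -0.005, -0.0018, 0]])

```text
time: 12.63
tool_pos: [0.5045, -0.0524, 0.1955]
ee_rot: [-3.14, -0.004, 0.23]
wrist_force: [3.3, 6.1, 4.3]
width: 0.015
finger_force: 30.0
```

Call:
arm_command(targets=[[0.0006, -0.0025, -0.0009, 0], [0.0012, -0.005, -0.0019, 0], [0.0012, -0.005, -0.0019, 0]])

```text
time: 12.88
tool_pos: [0.5051, -0.055, 0.1943]
ee_rot: [-3.14, -0.003, 0.23]
wrist_force: [2.7, 4.8, 4.4]
width: 0.0155
finger_force: 30.0
```

Call:
arm_command(targets=[[0.0006, -0.0025, -0.001, 0], [0.0006, -0.0025, -0.001, 0]])

```text
time: 13.05
tool_pos: [0.5054, -0.0561, 0.1939]
ee_rot: [-3.14, -0.004, 0.23]
wrist_force: [3.1, 4.8, 4.3]
width: 0.015
finger_force: 30.0
```

Call:
arm_command(targets=[[0.0006, -0.0025, -0.001, 0], [0.0006, -0.0025, -0.001, 0]])

```text
time: 13.22
tool_pos: [0.5056, -0.0574, 0.1934]
ee_rot: [-3.14, -0.003, 0.23]
wrist_force: [2.7, 4.1, 3.8]
width: 0.0149
finger_force: 30.0
```

Call:
arm_command(targets=[[0.0006, -0.0024, -0.001, 0], [0.0006, -0.0024, -0.001, 0]])

```text
time: 13.38
tool_pos: [0.5058, -0.0584, 0.1929]
ee_rot: [-3.14, -0.003, 0.23]
wrist_force: [2.9, 5.2, 5.1]
width: 0.0151
finger_force: 30.0
```

```bash
python3 - <<'E'
from h import *
import cv2
im=np.ascontiguousarray(robot.snapshot("scene")[:,:,::-1]);o=robot.get_obs();print(o["tool_pos"],o["wrist_force"])
cv2.imwrite("pics/s3.png",cv2.resize(im[195:300,205:310],None,fx=5.7,fy=5.7,interpolation=cv2.INTER_CUBIC))
E
```

```text
[ 0.5058 -0.0585  0.1929] [1.5233 5.917  4.5557]
```

View pics/s3.png

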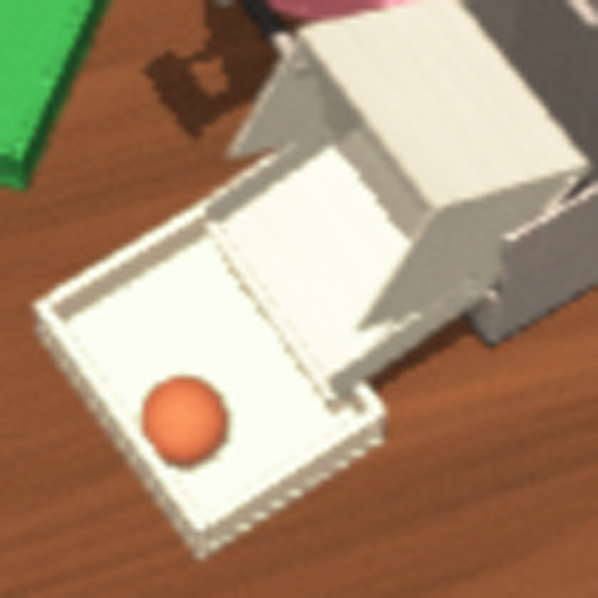

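The onion already lies in the dish at (185,420). The wall should still come to rest on the rim, so I creep on until the force rises.

Call:
arm_command(targets=[[0.0006, -0.0024, -0.0011, 0], [0.0006, -0.0024, -0.0011, 0]])

```text
time: 13.6
tool_pos: [0.5058, -0.0586, 0.1929]
ee_rot: [-3.138, -0.003, 0.23]
wrist_force: [0.0, 8.6, 6.6]
width: 0.015
finger_force: 30.0
```

Call:
arm_command(targets=[[0.0006, -0.0024, -0.0011, 0], [0.0006, -0.0024, -0.0011, 0]])

```text
time: 13.77
tool_pos: [0.5058, -0.0587, 0.1929]
ee_rot: [-3.135, -0.004, 0.231]
wrist_force: [0.2, 10.4, 9.1]
width: 0.015
finger_force: 30.0
```

Contact: the tool has stopped and the force has risen by about 6 N. Holding here.

Call:
arm_command(targets=[[0, 0, 0, 0], [0, 0, 0, 0], [0, 0, 0, 0], [0, 0, 0, 0], [0, 0, 0, 0], [0, 0, 0, 0], [0, 0, 0, 0], [0, 0, 0, 0]])

```text
time: 14.43
tool_pos: [0.5058, -0.0587, 0.1928]
ee_rot: [-3.136, -0.004, 0.231]
wrist_force: [0.2, 10.2, 8.2]
width: 0.0149
finger_force: 30.0
```

Call:
arm_command(targets=[[0, 0, 0, 0], [0, 0, 0, 0], [0, 0, 0, 0], [0, 0, 0, 0], [0, 0, 0, 0], [0, 0, 0, 0], [0, 0, 0, 0], [0, 0, 0, 0]])

```text
time: 15.1
tool_pos: [0.5058, -0.0586, 0.1928]
ee_rot: [-3.136, -0.004, 0.231]
wrist_force: [-0.7, 10.0, 8.7]
width: 0.0152
finger_force: 30.0
```

```bash
for s in "1.13 .85 8" ".85 .55 8" ".55 .25 8" ".25 .0 8" ; do echo $s; python3 arc.py $s; done; python3 -c "
from bench import robot
o=robot.get_obs();print(o['tool_pos'],o['wrist_force'])"
```

```text
1.13 .85 8
[-0.0020, 0.0085, 0.0035, 0], [-0.0040, 0.0171, 0.0067, 0], [-0.0060, 0.0259, 0.0095, 0], [-0.0081, 0.0347, 0.0121, 0], [-0.0102, 0.0436, 0.0143, 0], [-0.0123, 0.0526, 0.0162, 0], [-0.0144, 0.0616, 0.0178, 0], [-0.0165, 0.0707, 0.0191, 0],

.85 .55 8
[-0.0023, 0.0098, 0.0010, 0], [-0.0046, 0.0196, 0.0016, 0], [-0.0069, 0.0294, 0.0018, 0], [-0.0092, 0.0392, 0.0017, 0], [-0.0115, 0.0490, 0.0012, 0], [-0.0137, 0.0588, 0.0003, 0], [-0.0160, 0.0686, -0.0010, 0], [-0.0183, 0.0783, -0.0026, 0],

.55 .25 8
[-0.0022, 0.0096, -0.0020, 0], [-0.0045, 0.0192, -0.0044, 0], [-0.0067, 0.0286, -0.0072, 0], [-0.0089, 0.0380, -0.0103, 0], [-0.0110, 0.0472, -0.0138, 0], [-0.0131, 0.0563, -0.0176, 0], [-0.0152, 0.0652, -0.0218, 0], [-0.0173, 0.0740, -0.0263, 0],

.25 .0 8
[-0.0017, 0.0072, -0.0040, 0], [-0.0033, 0.0143, -0.0083, 0], [-0.0049, 0.0212, -0.0127, 0], [-0.0065, 0.0280, -0.0174, 0], [-0.0081, 0.0346, -0.0223, 0], [-0.0096, 0.0411, -0.0275, 0], [-0.0111, 0.0475, -0.0328, 0], [-0.0125, 0.0536, -0.0383, 0],

[ 0.50582851 -0.05864455  0.19281627] [-0.70083124  9.95688574  8.72387016]
```

Call:
arm_command(targets=[[-0.002, 0.0085, 0.0035, 0], [-0.004, 0.0171, 0.0067, 0], [-0.006, 0.0259, 0.0095, 0], [-0.0081, 0.0347, 0.0121, 0], [-0.0102, 0.0436, 0.0143, 0], [-0.0123, 0.0526, 0.0162, 0], [-0.0144, 0.0616, 0.0178, 0], [-0.0165, 0.0707, 0.0191, 0]])

```text
time: 15.77
tool_pos: [0.4992, -0.0311, 0.2019]
ee_rot: [3.131, -0.003, 0.225]
wrist_force: [4.2, -7.3, 3.8]
width: 0.0153
finger_force: 30.0
```

Call:
arm_command(targets=[[-0.0023, 0.0098, 0.001, 0], [-0.0046, 0.0196, 0.0016, 0], [-0.0069, 0.0294, 0.0018, 0], [-0.0092, 0.0392, 0.0017, 0], [-0.0115, 0.049, 0.0012, 0], [-0.0137, 0.0588, 0.0003, 0], [-0.016, 0.0686, -0.001, 0], [-0.0183, 0.0783, -0.0026, 0]])

```text
time: 16.43
tool_pos: [0.4894, 0.0088, 0.201]
ee_rot: [3.132, -0.003, 0.226]
wrist_force: [3.0, -5.4, 4.3]
width: 0.0152
finger_force: 30.0
```

Call:
arm_command(targets=[[-0.0022, 0.0096, -0.002, 0], [-0.0045, 0.0192, -0.0044, 0], [-0.0067, 0.0286, -0.0072, 0], [-0.0089, 0.038, -0.0103, 0], [-0.011, 0.0472, -0.0138, 0], [-0.0131, 0.0563, -0.0176, 0], [-0.0152, 0.0652, -0.0218, 0], [-0.0173, 0.074, -0.0263, 0]])

```text
time: 17.1
tool_pos: [0.4795, 0.0491, 0.1856]
ee_rot: [3.14, 0.0, 0.228]
wrist_force: [2.3, -2.9, 4.0]
width: 0.0154
finger_force: 30.0
```

Call:
arm_command(targets=[[-0.0017, 0.0072, -0.004, 0], [-0.0033, 0.0143, -0.0083, 0], [-0.0049, 0.0212, -0.0127, 0], [-0.0065, 0.028, -0.0174, 0], [-0.0081, 0.0346, -0.0223, 0], [-0.0096, 0.0411, -0.0275, 0], [-0.0111, 0.0475, -0.0328, 0], [-0.0125, 0.0536, -0.0383, 0]])

```text
time: 17.77
tool_pos: [0.473, 0.0765, 0.1665]
ee_rot: [3.142, 0.0, 0.229]
wrist_force: [2.8, -3.5, 1.7]
width: 0.0151
finger_force: 30.0
```

Call:
arm_command(targets=[[0, 0, 0, 0], [0, 0, 0, 0]])

```text
time: 17.93
tool_pos: [0.4728, 0.0771, 0.1659]
ee_rot: [-3.14, 0.001, 0.23]
wrist_force: [3.3, 0.1, -2.3]
width: 0.0152
finger_force: 30.0
```

Almost home; pressing on to the stop.

Call:
arm_command(targets=[[-0.0005, 0.002, -0.0018, 0], [-0.001, 0.004, -0.0036, 0], [-0.001, 0.004, -0.0036, 0]])

```text
time: 18.18
tool_pos: [0.4728, 0.0775, 0.1656]
ee_rot: [3.14, -0.0, 0.228]
wrist_force: [2.5, -4.2, 3.2]
width: 0.0152
finger_force: 30.0
```

Call:
arm_command(targets=[[-0.0005, 0.002, -0.0018, 0], [-0.001, 0.004, -0.0036, 0], [-0.001, 0.004, -0.0036, 0]])

```text
time: 18.43
tool_pos: [0.4728, 0.0775, 0.1655]
ee_rot: [3.135, -0.001, 0.227]
wrist_force: [0.8, -9.2, 8.7]
width: 0.0156
finger_force: 30.0
```

The position equals the starting one and the force builds, so the bucket is on its stop. Relaxing, releasing and lifting away.

Call:
arm_command(targets=[[0.0008, -0.003, 0.0028, 0], [0.0008, -0.003, 0.0028, 0]])

```text
time: 18.6
tool_pos: [0.4728, 0.0775, 0.1656]
ee_rot: [3.139, -0.0, 0.228]
wrist_force: [1.5, -5.2, 4.7]
width: 0.0152
finger_force: 30.0
```

Call:
arm_command(targets=[[0, 0, 0, 0], [0, 0, 0, 0], [0, 0, 0, 0], [0, 0, 0, 0], [0, 0, 0, 0], [0, 0, 0, 0]], claw=0.4)

```text
time: 19.1
tool_pos: [0.4722, 0.0791, 0.1643]
ee_rot: [-3.141, 0.001, 0.229]
wrist_force: [0.1, -0.3, -0.1]
width: 0.0517
finger_force: 0.0
```

Call:
arm_command(targets=[[0, 0, 0.04, 0], [-0.02, 0, 0.1, 0], [-0.05, 0, 0.18, 0], [-0.1, 0, 0.26, 0], [-0.15, 0, 0.32, 0], [-0.15, 0, 0.4, 0], [-0.15, 0, 0.4, 0], [-0.15, 0, 0.4, 0]])

```text
time: 19.77
tool_pos: [0.3982, 0.079, 0.368]
ee_rot: [3.141, -0.007, 0.229]
wrist_force: [0.4, -0.4, -0.6]
width: 0.0566
finger_force: 0.0
```

```bash
python3 - <<'E'
from h import *
import cv2
o=robot.get_obs();print(o["tool_pos"],o["wrist_force"],o["width"])
t=robot.snapshot("top")[:,:,::-1]; im=robot.snapshot("scene")[:,:,::-1]
t0=cv2.imread("pics/top0.png")
A=cv2.resize(im[120:300,190:370],None,fx=2.2,fy=2.2,interpolation=cv2.INTER_CUBIC)
B=cv2.resize(t[128:223,190:310],None,fx=3.3,fy=3.3,interpolation=cv2.INTER_CUBIC)
A=cv2.resize(A,(396,396)); C=np.zeros((396,792,3),np.uint8); C[:,:396]=A; C[:B.shape[0],396:396+B.shape[1]]=B
cv2.imwrite("pics/end.png",C)
for n,(x0,x1,y0,y1) in dict(dish=(263,302,134,190),pink=(200,258,205,262),butter=(330,362,172,216),jug=(118,160,168,200)).items():
    g=lambda a:np.float32(cv2.cvtColor(np.ascontiguousarray(a[y0:y1,x0:x1]),6)); print(n,cv2.phaseCorrelate(g(t0),g(t)))
E
```

```text
[0.3982 0.079  0.368 ] [ 0.3808 -0.364  -0.6282] 0.05662594597523177
dish ((0.06085955677155752, 0.06489192471754279), 0.7280427328745525)
pink ((0.10407944586649265, -0.40352845876811827), 0.3515007750193278)
butter ((-0.013774214530002382, 0.4930442618658901), 0.9932099951638116)
jug ((0.4695795445443416, -0.005135289839945045), 0.9963676597509119)
```

View pics/end.png

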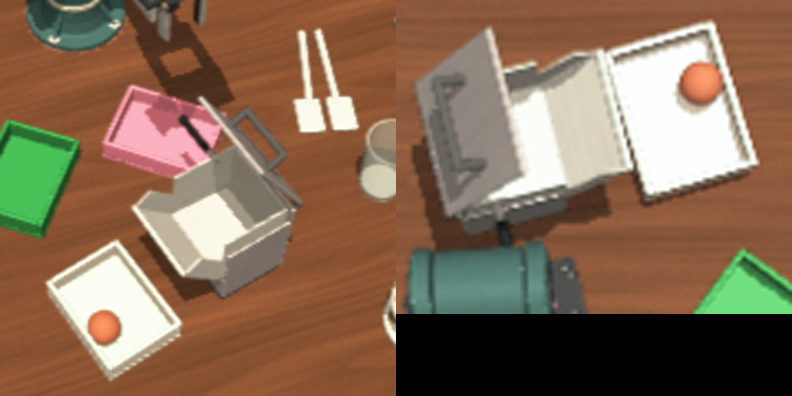

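The onion is in the dish at (104,327), the bucket is level and the lid is still at 60°. The dish shows no measurable shift, and the gripper touches nothing. Handing in.

```bash
python3 -c "
from bench import robot
print(robot.close_job())"
```

```text
the job is handed in; nothing more can be done
None
```

The job is handed in at about 20 s of the 58 s: the lid stands at about 60°, the onion is in the white dish, the bucket is back level on its stop, and the dish shows no measurable shift.

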